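Lever open a controller's service cover and throw the switch under it

TASK

The shutter controller has to be switched over, and its switch is under the service cover, which is snapped shut. Pick up the wooden-handled opening tool, push its thin nose into the slot under the front edge of the cover and press the handle down so that the nose levers the cover out of its catches, then swing the cover back past upright so that it stays open. Push the toggle switch inside all the way over to the hinge side, leave the opening tool lying on the bare table top, and do not disturb the other things on the table.

Things in the scene. Friction and masses are not known exactly. Their poses are not given: they have to be found in the camera images.
- controller: Grey metal box bolted to the table, 130 x 130 mm, walls 80 mm high and 3 mm thick, closed white cover to 84.5 mm; base plate 5 mm high sticks out 13 mm each side. Origin: centre of underside. x from front (slot side, facing the robot) to back (hinge side), y left, z up. Fittings on its front face stick out 12 mm, below 45 mm height.
- controller_deck (a point): Middle of the floor of the compartment under the cover: 42 mm above the table, over the controller's origin; axes as the controller. The compartment is 124 x 124 mm, open once the cover is up. Two catch blocks stand in its front corners, x -50 to -38 mm, over 39 mm to each side, up to 78 mm above the table; all else but the toggle is below 54 mm.
- pry_slot (a point): Middle of the slot's outer lower edge (sill) on the front face: x -65, y 0, z 75 mm of the controller, axes as the controller. The slot is 24 mm wide and 5 mm high, from the sill to the underside of the closed cover; behind the 3 mm wall it opens into the compartment. The blade turns on this sill when the tool's handle is pressed down.
- cover_hinge (a point): Middle of the cover's hinge axis, at x 63, y 0, z 82 mm of the controller; the axis runs along the controller's y. Does not move; axes as the controller.
- cover (a joint): Cover angle, rad: 0 shut, 1.57 upright, stop at 1.75. Two spring ball catches hold it shut: its front edge needs about 10 N upward (a tool merely lifted there turns in the fingers; pressed down on the sill it needs 2 to 3 N), and they let go when that edge has risen about 5 mm (0.04 rad). After that there is only a stiff hinge (0.12 N m): the cover stays at whatever angle it is left.
- cover_lip (a point): Middle of the lower front edge of the cover, 128 mm from the hinge axis, flush with the controller's front face when shut; moves with the cover. The cover is a flat plate 130 x 130 mm, 5 mm thick, 0.15 kg; only two small catch tongues hang 15 mm below it, 46 mm to each side of the middle.
- toggle (a joint): Angle of the toggle switch, rad: near 0 leaning to the front (slot side), 0.4 upright, 0.8 thrown fully to the back (hinge side). Its pivot is at x -8, y 0, z 45 mm of the controller; it turns about the controller's y. Needs 1 to 2 N at its tip and stays where it is left.
- toggle_tip (a point): Centre of the round end (8 mm across) of the toggle's steel lever, 24 mm from its pivot: at the start about x -17, y 0, z 67 mm of the controller, under the cover. Moves with the toggle.
- opener: Opening tool, loose, 90 g: wooden handle 95 x 18 x 20 mm (x, y, z) and flat steel blade, lying on its handle. Origin: centre of the handle's underside; x along the tool to the blade, z up. Blade 2 mm thick, mid-plane at z 10 mm: a plate 32 mm wide to x 78 mm, then with square shoulders a nose 14 mm wide from x 78 to 100 mm. The shoulders stop at the slot.
- opener_grip (a point): Middle of the handle, near the tool's balance point: x 12, y 0, z 10 mm of the tool, 66 mm behind the shoulders. The handle reaches from x -47 to 47 mm. Axes as the tool.
- opener_tip (a point): Middle of the front edge of the tool's nose, at x 100, y 0, z 10 mm of the tool; axes as the tool.
- lens_post: Bystander, not to be disturbed: a lens in a ring mount on a bare metal post, 100 mm tall, loose. Origin: centre of its underside.
- driver: Bystander, not to be disturbed: a ball driver, 167 mm long, round handle and thin round shaft (not the opening tool), loose. Origin: centre of its underside.
- vial: Bystander, not to be disturbed: a small amber sample vial, 52 mm tall, loose. Origin: centre of its underside.
- filter_box: Bystander, not to be disturbed: a small flat hinged case, 52 x 70 x 18 mm, loose. Origin: centre of its underside.

How it is judged:
By the outcome, as a careful person would: the job done as asked, in the order asked, and still so for the second after the job is handed in, with the robot touching nothing.
It also fails if it takes over 58 s, if anything falls off the work surface, if the arm or the gripper's body presses on something with over 40 N, if the wrist force passes 120 N, or if a joint passes its speed limit or range.

ROBOT

A 7-joint arm with a two-finger parallel gripper is mounted at the origin on a cart in front of the work surface, level with it; the furniture and walls round the work are solid. World frame = base frame: x ahead of the robot, y to its left, z up, the work surface at z = 0. Lengths are in mm, angles in rad, forces in N, time in s.
With the tool pointing down it reaches from about 400 to 850 mm from the base axis. Payload 4.5 kg.
Tool frame: the origin (TCP) lies midway between the tips of the shut fingers; the grasp point (between the pads) lies 19 mm behind it; z points along the fingers, y is the line along which they close (so a half turn about z gives the same grasp; the last joint's range is limited). The gripper opens to 88 mm and grips with 3 to 60 N. Pads are 18 mm wide; open, the fingers measure 123 mm over their backs; the gripper's body (75 mm by 187 mm) begins 45 mm behind the grasp point.
Start: joints at [1.284, 0.689, -0.195, 1.565, 0.157, 0.902, -0.215], TCP at [197.108, -593.129, 238.743] pointing down, gripper open.
Joint ranges: [-3.01, 3.01], [-0.46, 2.08], [-1.47, 1.51], [0.13, 2.56], [-1, 4.14], [0.04, 2.09], [-2.66, 2.66]. Speed limits (rad/s): [2.57, 2.57, 3.14, 3.14, 3.14, 3.14, 3.14].

INTERFACE

Orientations are given as a rotation vector (axis times angle).
In Python, from workcell import robot gives the robot as it stands. Calls block until the motion is done:
- robot.goto(position, orientation): joint-space move of the TCP to a pose.
- robot.move_l(position, speed=150, frame=None, force_limit=None): straight line of the TCP; frame=None keeps the orientation; speed is the mean speed in mm/s. With force_limit (N) it stops when the force on the tool has changed by that much, and returns True; else False.
- robot.move_joints(angles): joint-space move.
- robot.move_gripper(opening, effort=None): opening from 0.0 (shut) to 1.0 (fully open); effort is the grip in N (None keeps the last); returns when the fingers have stopped.
- robot.hold(seconds).
- robot.solve_ik(position, orientation): joint angles nearest the present ones, or None.
- robot.capture(name): name is "side" or "top" or "wrist"; returns a dict with "frame" (420x560x3 uint8, blue, green, red), "range_z" (420x560 float32, mm along the optical axis (not along the pixel's ray), 0 where there is no reading), "fx", "fy", "cx", "cy" (pixels), "eye" and "orientation" of the camera in the world. Camera axes: x right, y down, z forward; pixel columns grow to the right and rows downward; lengths in mm; the calibration is good to about 2 mm. A picture is of the moment at which its call begins.
A pose or a line that the arm cannot do raises robot.PlanningError and nothing moves.
- robot.job_done(): hands the job in; it is judged then, once.
Trained networks look in the newest picture that a camera, given by its name, has taken for a name from the list of things; names that differ only in an ending like _2 or _b are one class to them, and where a whole thing is asked for, a point or a joint stands for the part that bears it (a point fixed in the world has none). Each returns a list of dicts, best first, with "score" (0 to 1); they miss things now and then, are a little off and sometimes report something else, mostly with a low value. They report only what shows in the picture. A call takes as long as a camera call.
- robot.search_frame(thing, camera): "position" ([x, y, z] in mm, in world coordinates, good to about 4 mm: the middle of the surface that is visible of it).
- robot.trace(thing, camera): "pixels" (420x560 bool, what is visible of it).
Readings, each from a call of its own:
- robot.get_clock(): time.
- robot.get_joint_pos(): joint angles.
- robot.get_joint_velocities(): joint speeds.
- robot.get_joint_torque(): joint torques, N m.
- robot.get_tool_pos(): TCP position.
- robot.get_ee_rot(): TCP orientation.
- robot.get_contact_force(): force on the tool from outside, world axes, zero at the start.
- robot.get_wrist_torque(): the same for the moment, N m.
- robot.get_finger_gap(): opening from 0.0 (shut) to 1.0 (fully open).
- robot.get_grip_force(): force on a finger pad.
Only numpy, scipy, OpenCV 4.12 (cv2) and the standard library are available. Lean on these libraries where they do the work, as an engineer would, in place of code of your own. Each camera call takes 0.05 s, during which the arm holds its last target. There are 200 camera calls.

## Working session

There is one attempt and no reset: what is moved stays moved. The work goes in short steps, each a Python script; the robot and the scene stay as the last script left them, time stands still between calls to the robot, and variables do not carry over. Pictures are saved under pics/ and viewed, at most 10 in all, crops included, and the job is handed in when it is done.

```bash
ls; mkdir -p pics; cat > h.py <<'E'
import numpy as np, cv2
from scipy.spatial.transform import Rotation as R
from workcell import robot
def cam(c):
    d=robot.capture(c); return d
def Rm(o):
    o=np.array(o,float); return o if o.shape==(3,3) else (R.from_quat(o).as_matrix() if o.size==4 else R.from_rotvec(o).as_matrix())
def cloud(d,mask=None):
    z=d["range_z"]; ok=z>0
    if mask is not None: ok&=mask
    v,u=np.nonzero(ok); zz=z[v,u]
    p=np.c_[(u-d["cx"])/d["fx"]*zz,(v-d["cy"])/d["fy"]*zz,zz]
    return p@Rm(d["orientation"]).T+np.array(d["eye"]), v,u
E
python3 - <<'E'
from h import *
print(robot.get_clock())
for c in ("top","side"):
    d=cam(c); cv2.imwrite(f"pics/{c}0.png",d["frame"]); print(c,d["eye"],d["orientation"],d["fx"],d["cx"],d["cy"])
    for t in ("controller","opener","cover","pry_slot","opener_tip","lens_post","driver","vial","filter_box"):
        try: print(t,[(np.round(x["position"]),round(x["score"],2)) for x in robot.search_frame(t,c)][:3])
        except Exception as e: print(t,e)
E
```

```text
pics
workcell.py
0.0
top [ 437.60565692 -265.3014134   930.59135142] [-2.15229799  2.15759403 -0.1637413 ] 430.19861651816416 279.59845538761425 212.64137267263573
controller [(array([ 508., -240.,   87.]), 0.71)]
opener [(array([ 517., -439.,   16.]), 0.67)]
cover [(array([ 516., -246.,   87.]), 0.74)]
pry_slot []
opener_tip [(array([ 522., -442.,   14.]), 0.9), (array([608., -50.,  67.]), 0.21)]
lens_post [(array([609., -51.,  71.]), 0.83)]
driver [(array([ 627., -416.,   25.]), 0.77)]
vial [(array([ 660., -394.,   40.]), 0.68)]
filter_box [(array([470., -74.,  20.]), 0.6)]
side [ 665.96013198 -971.59971221  549.25215015] [-2.1301379  -0.22982934  0.09488748] 389.4879921967941 294.77213485668204 212.32548329736554
controller [(array([ 527., -283.,   78.]), 0.88)]
opener [(array([ 531., -454.,   12.]), 0.62)]
cover [(array([ 518., -261.,   86.]), 0.76)]
pry_slot [(array([ 525., -289.,   73.]), 0.82)]
opener_tip [(array([ 532., -444.,   16.]), 0.7), (array([ 522., -288.,   75.]), 0.35)]
lens_post [(array([ 528., -289.,   75.]), 0.65), (array([612., -58.,  46.]), 0.61)]
driver [(array([ 633., -436.,   19.]), 0.9)]
vial [(array([ 663., -412.,   29.]), 0.84), (array([445., -59.,  20.]), 0.18)]
filter_box []
```

View pics/top0.png

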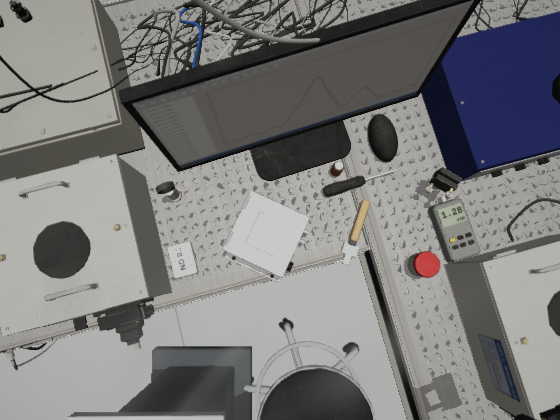

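View pics/side0.png

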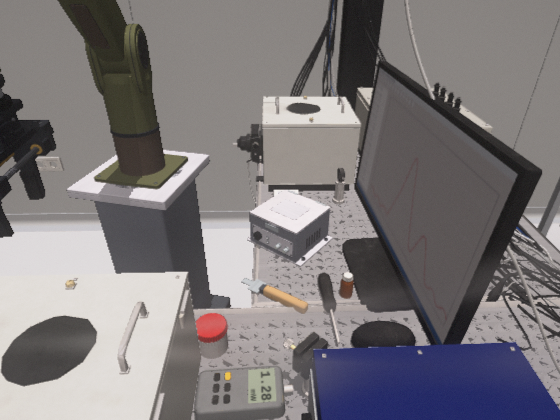

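The top view shows the controller at (265,235), turned so its front points down and a little right. The opener is at (357,235) with its blade tip at (348,260), the driver at (345,186), the vial at (338,168), the case at (180,260) and the lens post at (168,190). The monitor is behind. The side view shows the front face with its knobs at (275,240) and the slot near (285,225).

```bash
cat >> h.py <<'E'
def mask(t,c):
    r=robot.trace(t,c); return r[0]["pixels"] if r else None
def rect(p):
    return cv2.minAreaRect(p[:,:2].astype(np.float32))
E
python3 - <<'E'
from h import *
for c in ("top","side"):
    d=cam(c); p,v,u=cloud(d)
    t=p[(abs(p[:,0]-520)<150)&(abs(p[:,1]+250)<250)&(abs(p[:,2])<12)]; print(c,"table z",np.median(t[:,2]))
    q=p[(abs(p[:,0]-520)<110)&(abs(p[:,1]+250)<110)&(abs(p[:,2]-84.5)<5)]
    print("cover",len(q),np.median(q[:,2]),rect(q),q.mean(0))
    for t in ("opener","driver","vial","lens_post","filter_box"):
        m=mask(t,c)
        if m is None: continue
        q,_,_=cloud(d,m); q=q[q[:,2]>6]
        print(t,len(q),rect(q),np.percentile(q[:,2],[5,50,95]).round(1))
    cv2.imwrite(f"pics/{c}_crop.png",cv2.resize(d["frame"][150:300,200:400] if c=="top" else d["frame"][180:320,220:400],None,fx=4,fy=4,interpolation=cv2.INTER_CUBIC))
E
```

```text
top table z -0.42384631292435415
cover 4322 84.36568213521429 ((516.1922607421875, -248.25094604492188), (131.32225036621094, 129.90908813476562), 64.760498046875) [ 515.29011904 -248.51461636   84.35260183]
opener 632 ((524.8450927734375, -439.4673156738281), (31.769611358642578, 144.9718475341797), 71.56269073486328) [ 8.5 15.9 20.9]
driver 490 ((633.4349975585938, -438.46875), (25.60430908203125, 139.24441528320312), 18.307287216186523) [15.4 22.9 27.9]
vial 133 ((658.6824951171875, -399.2751770019531), (20.32883644104004, 19.843082427978516), 26.07537269592285) [12.5 40.6 52.6]
filter_box 806 ((467.1177673339844, -71.43284606933594), (70.04993438720703, 52.1894645690918), 14.648619651794434) [13.5 16.9 19.8]
side table z 0.10922473315378056
cover 1931 84.64069525293189 ((516.388671875, -248.23431396484375), (134.83953857421875, 132.14297485351562), 64.9793701171875) [ 517.70957066 -255.52371996   84.55853755]
opener 725 ((523.991943359375, -443.87982177734375), (33.50638961791992, 148.61192321777344), 64.48002624511719) [ 7.9 15.  20.2]
driver 541 ((638.345703125, -452.76275634765625), (25.232242584228516, 163.9691925048828), 18.46247100830078) [14.  22.1 26.8]
vial 279 ((661.3361206054688, -402.8791809082031), (21.725725173950195, 24.493671417236328), 69.93321228027344) [ 8.9 33.8 51.4]
lens_post 299 ((607.8890991210938, -27.529987335205078), (27.17995262145996, 88.24851989746094), 3.4827992916107178) [ 8.9 50.2 94.6]
filter_box 47 ((461.89935302734375, -58.47557830810547), (68.3960952758789, 24.982013702392578), 26.650888442993164) [16.1 17.7 19.5]
```

```bash
python3 -c "
import cv2,numpy as np
a=cv2.imread('pics/top_crop.png');b=cv2.imread('pics/side_crop.png')
a=cv2.resize(a,(600,450)); b=cv2.resize(b[:,:],(579,450))
cv2.imwrite('pics/both.png',cv2.resize(np.vstack([a[:, :579],b]),(515,600*900//900+200)) if 0 else cv2.resize(np.hstack([a,b]),(800,305)))"
```

```text
(no output)
```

View pics/both.png

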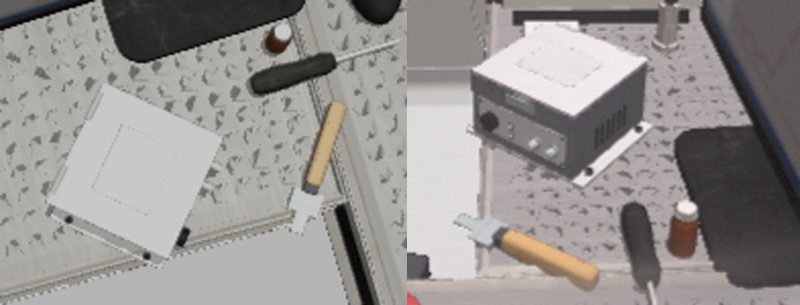

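```bash
python3 - <<'E'
from h import *
for c in ("top","side"):
    d=cam(c)
    for t in ("cover_lip","pry_slot","cover_hinge","opener_grip","opener_tip"):
        print(c,t,[(np.round(x["position"]),round(x["score"],2)) for x in robot.search_frame(t,c)][:2])
    m=mask("opener",c); p,v,u=cloud(d,m); bgr=d["frame"][v,u].astype(int)
    wood=(bgr[:,2]-bgr[:,0]>50)&(p[:,2]>5)
    w=p[wood]; b=p[(~wood)&(p[:,2]>4)]
    print("wood",len(w),rect(w),np.percentile(w[:,2],[5,50,95]),"blade",len(b),b.mean(0),rect(b))
    p,v,u=cloud(d); 
    # front edge of table
    for y in (-250,-400):
        s=p[(abs(p[:,1]-y)<15)&(abs(p[:,2])<8)]; print("table x",y,np.percentile(s[:,0],[0.5,99.5]))
    # knobs: points 15<z<45 outside box
    r=R.from_euler('z',64.9,degrees=True).as_matrix(); q=(p-[516.3,-248.2,0])@r
    for nm,mm in (("-x",(q[:,0]<-66)&(q[:,0]>-85)&(abs(q[:,1])<60)),("+y",(q[:,1]>66)&(q[:,1]<85)&(abs(q[:,0])<60)),("-y",(q[:,1]<-66)&(q[:,1]>-85)&(abs(q[:,0])<60)),("+x",(q[:,0]>66)&(q[:,0]<85)&(abs(q[:,1])<60))):
        print(nm,(mm&(q[:,2]>12)&(q[:,2]<50)).sum())
E
```

```text
top cover_lip [(array([ 516., -249.,   90.]), 0.92), (array([ 521., -440.,   16.]), 0.21)]
top pry_slot [(array([ 511., -244.,   82.]), 0.98)]
top cover_hinge [(array([ 511., -246.,   81.]), 0.67)]
top opener_grip [(array([ 518., -438.,   15.]), 0.58)]
top opener_tip []
wood 311 ((549.8065795898438, -448.9656982421875), (15.920559883117676, 92.08320617675781), 70.38459014892578) [16.26755822 18.85931181 21.85414904] blade 345 [ 499.20871017 -429.86283719   11.4583405 ] ((524.8818969726562, -441.3968200683594), (32.137691497802734, 147.17604064941406), 68.90890502929688)
table x -250 [ 425.78138953 1070.17546817]
table x -400 [ 469.13482917 1070.48842619]
-x 96
+y 1
-y 0
+x 0
side cover_lip [(array([ 519., -254.,   87.]), 0.76)]
side pry_slot [(array([ 528., -288.,   73.]), 0.66)]
side cover_hinge [(array([ 525., -287.,   70.]), 0.69), (array([ 531., -446.,   13.]), 0.5)]
side opener_grip [(array([ 532., -450.,   12.]), 0.96)]
side opener_tip [(array([ 532., -443.,   15.]), 0.94)]
wood 376 ((551.1986083984375, -450.48797607421875), (18.19545555114746, 91.59584045410156), 69.91790008544922) [12.74090589 18.65828266 20.329792  ] blade 359 [ 511.87269275 -438.94468768   10.33106567] ((526.0110473632812, -440.10858154296875), (32.38239288330078, 148.465087890625), 70.5360336303711)
table x -250 [ 581.92786994 1100.27352207]
table x -400 [ 471.58032275 1051.4398933 ]
-x 242
+y 0
-y 26
+x 0
```

Yaw 64.9° puts the fittings and slot face on the side facing −y/−x. Next I move above the opener, refine its pose with the wrist camera, and check the table profile.

```bash
cat >> h.py <<'E'
def Ro(yaw,pitch=0,flip=False):
    "gripper rotation with gripper x along tool x (yaw deg, nose-up pitch deg)"
    m=R.from_euler('z',yaw,degrees=True)*R.from_euler('y',-pitch,degrees=True)*R.from_euler('x',180,degrees=True)
    if flip: m=m*R.from_euler('z',180,degrees=True)
    return m.as_rotvec()
C=np.array([516.3,-248.2,0]); CY=64.9
RC=R.from_euler('z',CY,degrees=True).as_matrix()
def cw(x,y,z): return C+RC@np.array([x,y,z],float)
E
python3 - <<'E'
from h import *
print(robot.get_clock())
q0=robot.get_joint_pos()
for f in (False,True):
    for nm,p,y,pi in (("pick",(539,-446,2),160,0),("pre",cw(-160,0,70),CY,0),("pry",cw(-112,0,30),CY,30),("sw",cw(-90,0,170),CY,25),("tog",cw(-20,0,60),CY,0),("place",(541,-420,3),110,0)):
        s=robot.solve_ik(p,Ro(y,pi,f)); print(f,nm,None if s is None else np.round(s,2))
d=cam("top"); p,_,_=cloud(d)
for y in (-360,-390,-420,-450,-480,-510,-540):
    print(y,[ (x,round(float(np.median(s)),1) if len(s:=p[(abs(p[:,0]-x)<8)&(abs(p[:,1]-y)<10)][:,2]) else None) for x in range(440,660,20)])
E
```

```text
2.3
False pick [ 0.95  1.17 -0.69  1.42  0.87  0.87  1.21]
False pre [ 0.79  0.89 -0.25  1.77  0.4   0.53 -0.16]
False pry [ 1.14  1.12 -0.61  1.63  0.08  0.67  0.28]
False sw [ 1.09  0.87 -0.62  1.66  0.05  0.81  0.16]
False tog [ 0.52  0.89 -0.2   1.85  0.36  0.44 -0.38]
False place [ 0.81  1.1  -0.43  1.48  0.62  0.7   0.45]
True pick [ 0.61  1.09  0.03  1.44 -0.05  0.62 -1.25]
True pre [ 0.42  0.93  0.4   1.79 -0.64  0.55 -2.35]
True pry [ 0.74  1.06  0.15  1.65 -0.85  0.86 -2.04]
True sw [ 0.6   0.82  0.27  1.69 -0.75  0.98 -2.24]
True tog [ 0.18  0.93  0.4   1.86 -0.72  0.49 -2.5 ]
True place [ 0.48  1.09  0.23  1.5  -0.37  0.6  -1.9 ]
-360 [(440, -771.2), (460, -0.7), (480, -0.9), (500, -0.1), (520, -0.3), (540, -0.9), (560, -0.9), (580, -0.1), (600, -0.5), (620, -0.2), (640, -1.0)]
-390 [(440, -778.2), (460, -184.9), (480, 0.3), (500, -0.3), (520, -0.7), (540, -0.5), (560, -0.8), (580, -0.4), (600, 0.3), (620, 25.2), (640, -0.5)]
-420 [(440, -776.0), (460, 8.8), (480, 10.1), (500, 9.5), (520, -0.1), (540, -0.3), (560, -0.8), (580, -0.7), (600, -0.4), (620, 22.0), (640, 2.0)]
-450 [(440, -778.3), (460, -777.2), (480, -1.1), (500, 0.7), (520, 2.5), (540, 18.2), (560, 18.1), (580, 8.4), (600, 2.0), (620, 4.3), (640, 24.0)]
-480 [(440, -99.4), (460, -84.3), (480, -32.4), (500, 1.5), (520, 1.7), (540, 0.0), (560, -0.7), (580, -0.6), (600, -0.8), (620, -0.8), (640, 0.3)]
-510 [(440, -1.2), (460, -1.5), (480, -1.0), (500, -0.4), (520, -0.4), (540, -0.2), (560, -0.7), (580, -0.4), (600, -0.2), (620, -0.2), (640, -0.2)]
-540 [(440, -0.8), (460, -1.0), (480, -0.8), (500, -0.4), (520, -0.3), (540, -0.7), (560, 0.1), (580, -0.2), (600, -0.4), (620, -0.8), (640, -0.3)]
```

```bash
cat > m.py <<'E'
from h import *
def opener_wood(d,m):
    p,v,u=cloud(d,m); bgr=d["frame"][v,u].astype(int)
    w=p[(bgr[:,2]-bgr[:,0]>50)&(p[:,2]>14)&(p[:,2]<30)]; b=p[(bgr[:,2]-bgr[:,0]<=40)&(p[:,2]>5)&(p[:,2]<14)]
    return w,b
E
python3 - <<'E'
from m import *
robot.goto((539,-446,230),Ro(160))
d=cam("wrist"); cv2.imwrite("pics/w1.png",d["frame"]); m=mask("opener","wrist")
w,b=opener_wood(d,m); print(m.sum(),len(w),rect(w),np.percentile(w[:,2],[5,50,95]),"blade",len(b),rect(b),np.median(b[:,2]))
p,_,_=cloud(d); print("table",np.median(p[abs(p[:,2])<8][:,2]))
robot.goto((500,-400,230),Ro(160))
d=cam("wrist"); m=mask("opener","wrist")
if m is not None:
    w,b=opener_wood(d,m); print(m.sum(),len(w),rect(w),np.percentile(w[:,2],[5,50,95]),"blade",len(b),rect(b),np.median(b[:,2]))
print(robot.get_clock())
E
```

```text
1827 902 ((550.151611328125, -449.61395263671875), (16.290496826171875, 92.53362274169922), 70.395263671875) [16.71938823 18.64043072 20.11005226] blade 759 ((512.847412109375, -436.2428894042969), (30.937808990478516, 119.41563415527344), 69.71554565429688) 10.14111112875429
table -0.7104602542140697
1634 797 ((550.31640625, -448.8855895996094), (17.38102912902832, 93.00605773925781), 70.42842102050781) [16.35838023 18.6878148  20.1261769 ] blade 672 ((509.4224853515625, -436.68701171875), (32.89435577392578, 115.10589599609375), 66.05126190185547) 10.09702700390099
4.2917
```

View pics/w1.png

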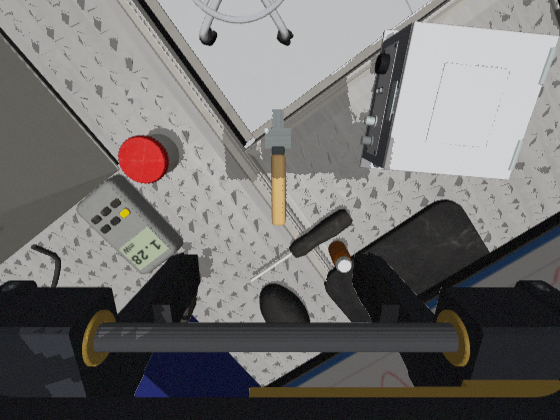

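Handle at (278,190) px in the wrist view, blade upward, consistent with the measured origin (550.5, −449.2), yaw 160.4°, top at 20 mm. I'll grasp it now.

```bash
python3 - <<'E'
from m import *
robot.move_gripper(0.5,40)
robot.goto((539.2,-445.2,80),Ro(160.4))
print(robot.move_l((539.2,-445.2,2.5),speed=80,force_limit=12), robot.get_tool_pos())
robot.move_gripper(0.0,45)
print(robot.get_finger_gap()*88, robot.get_grip_force(), robot.get_tool_pos())
robot.move_l((539.2,-445.2,150),speed=150)
print(robot.get_finger_gap()*88, robot.get_contact_force())
robot.goto(cw(-200,0,150),Ro(CY))
d=cam("wrist"); cv2.imwrite("pics/w2.png",d["frame"])
p,v,u=cloud(d); q=(p-C)@RC
bgr=d["frame"][v,u].astype(int)
s=q[(abs(q[:,2]-84.5)<4)&(abs(q[:,0])<80)&(abs(q[:,1])<80)]; print("cover in ctrl frame",rect(s),np.median(s[:,2]),np.percentile(s[:,0],1),np.percentile(s[:,1],[1,99]))
T=np.array(robot.get_tool_pos()); t=q[(q[:,0]<-68)&(q[:,2]>120)]; 
print("blade",len(t),t.mean(0) if len(t) else 0, np.percentile(t,[1,50,99],axis=0) if len(t) else 0)
print("tcp in ctrl",RC.T@(T-C),robot.get_clock())
E
```

```text
False [ 539.69516489 -445.39095284    3.10774598]
17.469331884807605 44.99919846653938 [ 539.3071785  -445.25097323    2.75734455]
17.441047482038606 [-0.45991691 -0.50004843 -1.64298673]
cover in ctrl frame ((-57.73731231689453, -0.34934234619140625), (16.3933162689209, 130.05174255371094), 0.17713813483715057) 83.94285655717763 -65.51832268157054 [-63.55892453  63.0718505 ]
blade 70345 [-175.85069895   -1.6669054   221.29458815] [[-218.15968709  -79.06704742  156.21299857]
 [-176.17208902   -1.30228576  230.29851298]
 [-120.78839087   77.65413502  250.94850662]]
tcp in ctrl [-199.56110713   -0.32938061  149.71878015] 9.875
```

View pics/w2.png

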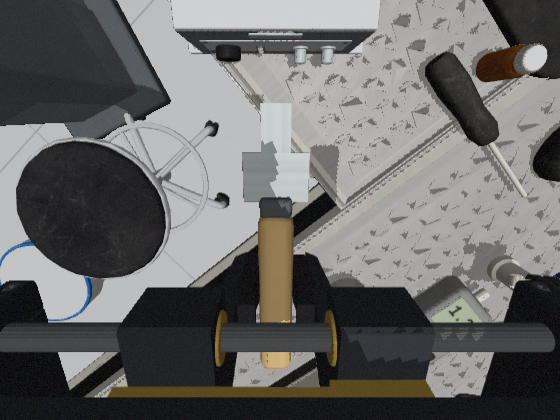

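The picture shows the tool held straight, nose at (276,105–150), shoulders at row 152, and the slot in the front face at (275,35). I measure the blade in hand to aim the insertion.

```bash
python3 - <<'E'
from m import *
d=cam("wrist"); T=np.array(robot.get_tool_pos()); t=RC.T@(T-C); print("tcp",t, R.from_matrix(RC.T@Rm(robot.get_ee_rot())).as_rotvec())
p,v,u=cloud(d); q=(p-C)@RC
for nm,(u0,u1,v0,v1) in {"nose":(256,296,98,148),"plate":(238,315,156,197),"nosetip":(266,286,104,112),"nosebase":(266,286,138,148)}.items():
    s=q[(u>=u0)&(u<=u1)&(v>=v0)&(v<=v1)]; s=s[s[:,2]>120]
    print(nm,len(s),(np.median(s,0)-t).round(2),(np.percentile(s,[1,99],axis=0)-t).round(1).tolist())
f=q[(q[:,0]>-66)&(q[:,0]<-60)&(abs(q[:,1])<10)&(q[:,2]>60)]; 
E
```

```text
tcp [-199.60545044   -0.30261163  149.7325525 ] [3.14155611e+00 1.75904349e-03 9.71355101e-04]
nose 1403 [78.88 -0.14  7.41] [[68.6, -7.1, 5.9], [88.3, 6.6, 8.9]]
plate 2770 [55.15 -0.16  7.46] [[44.8, -16.0, 6.1], [64.9, 15.4, 8.9]]
nosetip 189 [86.19 -0.58  7.48] [[84.5, -5.1, 5.6], [87.9, 3.9, 9.0]]
nosebase 231 [70.84 -0.61  7.37] [[68.5, -5.3, 5.9], [73.2, 4.1, 8.7]]
```

```bash
python3 - <<'E'
from m import *
def tc(): return (RC.T@(np.array(robot.get_tool_pos())-C)).round(2)
robot.goto(cw(-165,0.3,70.5),Ro(CY)); print(tc(),robot.get_contact_force())
print(robot.move_l(cw(-128,0.3,70.5),speed=25,force_limit=6), tc(), robot.get_contact_force(), robot.get_clock())
cv2.imwrite("pics/w3.png",cam("wrist")["frame"])
E
```

```text
[-1.6497e+02  1.5000e-01  7.0450e+01] [-1.26015908 -0.40617705 -0.56237833]
True [-131.82    0.86   70.18] [-0.76776828 -1.10250904 -1.75897011] 11.75
```

View pics/w3.png

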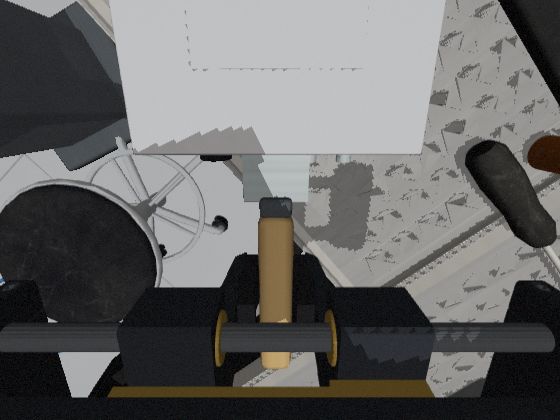

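The nose is in the slot and the shoulders sit against the front face (row 155). Now I lever about the sill.

```bash
cat >> m.py <<'E'
def tc(): return (RC.T@(np.array(robot.get_tool_pos())-C)).round(2)
def tcp_at(pt,off,pitch):
    "TCP (ctrl frame) so that the tool point off=(x,z) rel. TCP lies at pt=(x,z), nose-up pitch deg"
    a=np.radians(pitch); c,s=np.cos(a),np.sin(a)
    return pt[0]-(off[0]*c-off[1]*s), pt[1]-(off[0]*s+off[1]*c)
E
python3 - <<'E'
from m import *
for a in (0,6,12,18,24,30,34):
    x,z=tcp_at((-65.4,74.8),(66.3,6.3),a)
    robot.move_l(cw(x,0.3,z),speed=40,frame=Ro(CY,a))
    print(a,tc(),np.round((x,z),1),np.round(robot.get_contact_force(),1),robot.get_finger_gap()*88)
for c in ("side","top"):
    d=cam(c); p,_,_=cloud(d); q=(p-C)@RC
    s=q[(abs(q[:,0])<62)&(abs(q[:,1])<55)&(q[:,2]>78)&(q[:,2]<130)]
    k=np.polyfit(s[:,0],s[:,2],1); print(c,"cover slope",k)
cv2.imwrite("pics/s4.png",cv2.resize(cam("side")["frame"][160:300,200:390],None,fx=3,fy=3))
print(robot.get_clock())
E
```

```text
0 [-131.77    0.36   68.39] [-131.7   68.5] [-0.6 -0.8  1.4] 17.974509836212217
6 [-131.76    0.4    61.43] [-130.7   61.6] [-0.2 -0.4 -0.4] 17.053723130905738
12 [-129.82    0.41   54.68] [-128.9   54.9] [-2.8 -5.3  0.3] 17.61908331476875
18 [-126.95    0.14   48.3 ] [-126.5   48.3] [-4.3 -5.5 -0.3] 17.350434265624738
24 [-122.93   -0.23   42.27] [-123.4   42.1] [-2.  -4.4 -0.1] 17.484665686743824
30 [-119.22   -0.27   36.3 ] [-119.7   36.2] [-3.3 -5.7 -1.4] 17.553893253825073
34 [-116.4    -0.23   32.59] [-116.8   32.5] [-4.  -5.8 -1.8] 17.57011020295025
side cover slope [-6.32282444e-02  8.98080895e+01]
top cover slope [-8.48646565e-02  8.97867101e+01]
14.0917
```

View pics/s4.png

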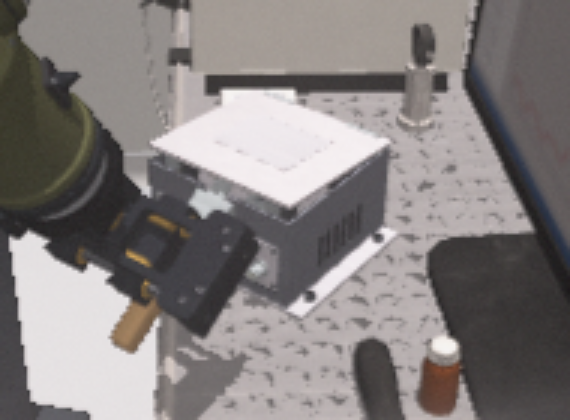

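The cover has popped: 0.06–0.08 rad, past release. The gap is visible at its front edge (220,195). I swing it back with the nose along the hinge arc.

```bash
python3 - <<'E'
from m import *
off=(88,8.2)
for th in (.12,.25,.4,.55,.7,.85,1.0,1.15,1.3,1.45,1.58,1.68):
    pitch=34-6*th; r=113-8*th
    pt=(63-r*np.cos(th)+1.5*np.sin(th)*0, 82+r*np.sin(th))
    x,z=tcp_at(pt,off,pitch)
    robot.move_l(cw(x,0,z),speed=60,frame=Ro(CY,pitch))
    f=RC.T@robot.get_contact_force(); print(th,tc(),np.round(f,1),round(robot.get_finger_gap()*88,1))
d=cam("side"); cv2.imwrite("pics/s5.png",d["frame"]); p,_,_=cloud(d); q=(p-C)@RC
s=q[(q[:,0]>20)&(abs(q[:,1])<62)&(q[:,2]>95)&(q[:,2]<215)&(q[:,0]<110)]
k=np.polyfit(s[:,2],s[:,0],1); print(len(s),"theta",np.pi/2+np.arctan(k[0]))
print(robot.get_clock())
E
```

```text
0.12 [-114.28   -0.76   41.96] [ 0.5  0.4 -1. ] 17.7
0.25 [-113.64   -0.28   56.15] [ 0.1  0.6 -0.7] 17.5
0.4 [-108.19   -0.3    72.43] [-0.5 -0.3 -1.2] 17.8
0.55 [-100.23   -0.28   87.58] [ 0.3  0.5 -0.5] 17.8
0.7 [-90.55  -0.23 101.08] [ 0.3  0.6 -1. ] 17.5
0.85 [-79.26  -0.17 112.71] [-1.4 -0.6 -2.3] 17.8
1.0 [-66.61  -0.13 122.39] [-0.2  1.1 -1.6] 17.3
1.15 [-5.2990e+01 -5.0000e-02  1.2986e+02] [-0.4 -0.7 -0.5] 17.5
1.3 [-3.8730e+01 -1.0000e-02  1.3512e+02] [-0.8  0.5 -0.5] 17.9
1.45 [-2.4230e+01  4.0000e-02  1.3801e+02] [-0.1  0.7 -1.1] 17.5
1.58 [-1.1660e+01  1.1000e-01  1.3867e+02] [-0.7 -0.8 -0.9] 17.7
1.68 [ -2.31   0.14 137.98] [-0.4 -0.4 -0.8] 17.6
983 theta 1.7277611576957135
18.85
```

View pics/s5.png

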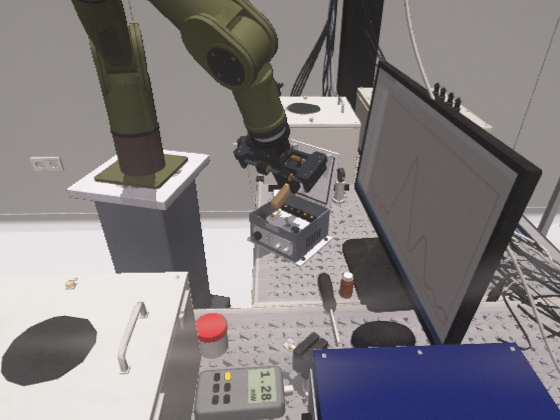

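The cover stands open past upright (≈1.7 rad, behind the box at (315,165)), and the bystanders have not moved. Now I lay the tool on the free table area.

```bash
python3 - <<'E'
from m import *
robot.move_l(cw(-60,0,150),speed=150)
robot.move_l(cw(-170,0,170),speed=200,frame=Ro(CY,0))
robot.goto((550,-448,90),Ro(110))
print(robot.move_l((550,-448,12),speed=100),)
print(robot.move_l((550,-448,2.0),speed=25,force_limit=4),robot.get_tool_pos(),robot.get_clock())
robot.move_gripper(0.5)
robot.move_l((550,-448,120),speed=150)
robot.move_gripper(0.0,20)
robot.goto(cw(-95,0,150),Ro(CY))
d=cam("wrist"); cv2.imwrite("pics/w6.png",d["frame"])
print([(RC.T@(np.array(x["position"])-C),x["score"]) for x in robot.search_frame("toggle_tip","wrist")])
p,_,_=cloud(d); q=(p-C)@RC
s=q[(abs(q[:,0])<35)&(abs(q[:,1])<8)&(q[:,2]>58)&(q[:,2]<78)]; print(len(s),np.percentile(s,[2,50,98],axis=0) if len(s) else "")
print(robot.get_clock())
E
```

```text
False
True [ 550.07623809 -448.20574021    2.72287325] 22.125
[(array([-15.35282052,   1.42158431,  69.6       ]), 0.67)]
112 [[-19.78542384  -3.95614395  58.68921642]
 [-15.48726539  -0.23686956  69.57888498]
 [-11.29102346   3.51222206  71.88338559]]
25.3333
```

View pics/w6.png

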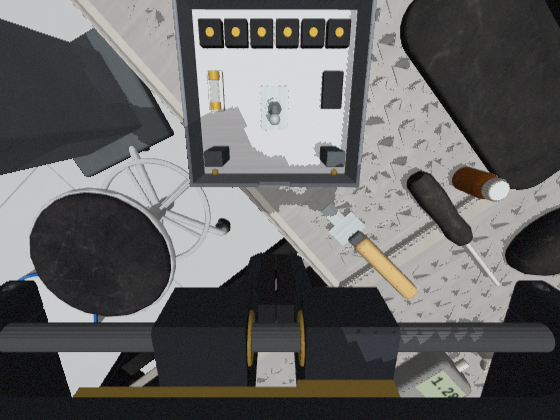

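The picture shows the compartment open with the toggle at (274,112), leaning to the front, and the opener lying flat at (370,250), clear of everything. Now I push the toggle with the shut fingers.

```bash
python3 - <<'E'
from m import *
robot.goto(cw(-38,0,110),Ro(CY))
print(robot.move_l(cw(-38,0,60),speed=80,force_limit=8),tc())
print(robot.move_l(cw(-4,0,60),speed=20,force_limit=7),tc(),np.round(RC.T@robot.get_contact_force(),1))
robot.move_l(cw(-34,0,60),speed=80)
robot.move_l(cw(-34,0,125),speed=150)
robot.move_l(cw(-110,0,170),speed=150)
d=cam("wrist"); cv2.imwrite("pics/w7.png",d["frame"])
p,_,_=cloud(d); q=(p-C)@RC
s=q[(abs(q[:,0])<35)&(abs(q[:,1])<8)&(q[:,2]>58)&(q[:,2]<78)]; print(len(s),np.percentile(s,[2,50,98],axis=0) if len(s) else "")
for c in ("top","side"):
    d=cam(c)
    if c=="side":
        p,_,_=cloud(d); q=(p-C)@RC; s=q[(q[:,0]>55)&(abs(q[:,1])<62)&(q[:,2]>95)&(q[:,2]<215)&(q[:,0]<110)]
        print("theta",np.pi/2+np.arctan(np.polyfit(s[:,2],s[:,0],1)[0]))
    for t in ("opener","driver","vial","lens_post","filter_box"): print(c,t,[(np.round(x["position"]),round(x["score"],2)) for x in robot.search_frame(t,c)][:2])
print(robot.get_clock())
E
```

```text
False [-37.82  -0.18  60.05]
True [-13.26   0.24  59.53] [-2.1 -0.7  1.6]
122 [[-4.6123071  -4.05528366 58.67586378]
 [ 0.17406311 -0.17578578 68.434258  ]
 [ 4.65482484  2.95331992 71.17676442]]
top opener []
top driver [(array([ 628., -424.,   23.]), 0.96), (array([ 521., -226.,   43.]), 0.6)]
top vial [(array([ 656., -395.,   40.]), 0.67)]
top lens_post [(array([609., -51.,  67.]), 0.85), (array([469., -72.,  16.]), 0.21)]
top filter_box [(array([471., -74.,  18.]), 0.73)]
theta 1.7261365564676348
side opener [(array([ 545., -451.,   17.]), 0.94)]
side driver [(array([ 630., -435.,   23.]), 0.66)]
side vial [(array([ 665., -411.,   28.]), 0.8), (array([ 540., -220.,   61.]), 0.41)]
side lens_post []
side filter_box [(array([442., -70.,  20.]), 0.44)]
30.1167
```

View pics/w7.png

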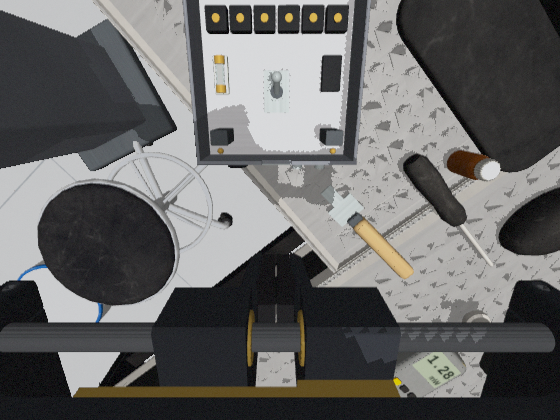

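The toggle is thrown back (tip at (276,78), x≈0, nominally +1.3). I push once more, harder, to be sure it reaches its stop.

```bash
python3 - <<'E'
from m import *
robot.goto(cw(-36,0,110),Ro(CY))
robot.move_l(cw(-36,0,61),speed=80,force_limit=8)
print(robot.move_l(cw(-3,0,61),speed=15,force_limit=16),tc(),np.round(RC.T@robot.get_contact_force(),1))
robot.move_l(cw(-34,0,61),speed=80)
robot.move_l(cw(-34,0,125),speed=150)
robot.move_l(cw(-110,0,170),speed=150)
d=cam("wrist"); p,_,_=cloud(d); q=(p-C)@RC
s=q[(abs(q[:,0])<35)&(abs(q[:,1])<8)&(q[:,2]>58)&(q[:,2]<78)]; print(len(s),np.percentile(s,[2,50,98],axis=0))
robot.goto(cw(-200,0,260),Ro(CY))
d=cam("side"); p,_,_=cloud(d); q=(p-C)@RC; s=q[(q[:,0]>55)&(abs(q[:,1])<62)&(q[:,2]>95)&(q[:,2]<215)&(q[:,0]<110)]
print("theta",np.pi/2+np.arctan(np.polyfit(s[:,2],s[:,0],1)[0]))
m=mask("opener","side"); w,_,_=cloud(d,m); w=w[w[:,2]>5]; print(rect(w),np.percentile(w[:,2],[5,95]),robot.get_clock())
E
```

```text
False [-11.61   0.21  60.76] [-13.4  -1.4   0.8]
122 [[-4.75377328e+00 -4.13372883e+00  5.89820722e+01]
 [ 5.67755465e-02 -2.47025703e-01  6.88223652e+01]
 [ 4.45374679e+00  3.64938626e+00  7.07192737e+01]]
theta 1.7285490696419277
((545.9007568359375, -433.6507568359375), (31.276981353759766, 150.25015258789062), 21.651241302490234) [ 8.79525358 20.29406218] 36.275
```

```bash
python3 -c "
from workcell import robot
print(robot.job_done())"
```

```text
the job is handed in; nothing more can be done
None
```

The job is done and handed in at about 36 s: the cover is levered open and standing past upright (about 1.73 rad), the toggle is against its hinge-side stop, the opener is lying on the bare table, and no bystander was seen to have moved.

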